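Put the modelling things back in their holders

ROBOT

A 7-joint arm with a two-finger parallel gripper is mounted at the origin on a cart in front of the work surface, level with it; the furniture and walls round the work are solid. World frame = base frame: x ahead of the robot, y to its left, z up, the work surface at z = 0. Lengths are in m, angles in rad, forces in N, time in s.
With the tool pointing down it reaches from about 0.35 to 0.9 m from the base axis. Payload 8.1 kg.
Tool frame: the origin (TCP) lies at the very end of the fingers, on their centre line; the grasp point (between the pads) lies 19 mm behind it; z points along the fingers, y is the line along which they close (so a half turn about z gives the same grasp; the last joint's range is limited). The gripper opens to 92 mm and grips with 3 to 60 N. Pads are 19 mm wide; open, the fingers measure 130 mm over their backs; the gripper's body (75 mm by 190 mm) begins 47 mm behind the grasp point.
Start: joints at [1.006, 0.434, 0.025, 1.573, -0.012, 1.134, -0.075], TCP at [0.278, -0.56, 0.227] pointing down, gripper open.
Joint ranges: [-2.62, 2.62], [-0.44, 2.09], [-1.27, 1.32], [0.08, 2.57], [-1.32, 4.46], [0.12, 2], [-2.74, 2.74]. Speed limits (rad/s): [2.22, 2.22, 3.01, 3.01, 3.14, 3.14, 3.14].

INTERFACE

Orientations are given as a rotation vector (axis times angle).
In Python, from cell import arm gives the robot as it stands.
- The arm moves only by the shell command python3 -m pendant 'ROWS' [FORCE]. ROWS is a JSON object of lists of equal length, an entry for each row: "slide": the shift along the tool's x, y, z in units of 0.3 m (1.0 is 0.3 m), a list of three; "dr": the turn, a rotation vector about the tool's x, y, z in units of 0.12 rad (1.0 is 0.12 rad), a list of three; "claw": the opening, from 0 (shut) to 1 (fully open). In form: {"slide": [[tx, ty, tz], ...], "dr": [[ax, ay, az], ...], "claw": [claw, ...]}. A call has 1 to 10 rows; each row shifts and turns the commanded pose from where the row before left it, along the tool's axes as they then stand; what a row does not reach is not made up. A row lasts 1/10 s, in which the tool goes at most 50 mm and 8.59 degrees, less where a joint would pass 70% of its speed; a pose out of reach is approached as far as the arm can. A call with a number of a shift or a turn outside -1 to 1 is refused whole. A call with a gripper value outside its range is refused whole. The fingers move at their own pace and stop on an object; FORCE is the grip in N (left out, the last holds). Time passes only in rows, so rows that do not move let the fingers close. It gives the time, the measured TCP pose, the force, the opening and the grip force at its end, in the units of the state.
- arm.observe(): the state, without advancing time (a new reading comes with each control period).
- arm.get_image(name): name is "scene" or "top" or "wrist"; returns the picture (420x560x3 uint8, red, green, blue); there is no depth.
- arm.calibration(name): a dict with "K" (3x3 intrinsics, pixels), "xyz" and "orientation" of the camera in the world. Camera axes: x right, y up, looking along -z (the intrinsics and any distortion apply to the point x, -y, -z); pixel columns grow to the right and rows downward; lengths in m; the calibration is good to about 2 mm. The wrist camera is an equidistant fisheye: a pixel r from the principal point sees the ray r / f radians off the axis. A picture is of the moment at which its call begins: read the wrist's pose just before it. calibration takes no time and is no camera call; for the wrist camera it gives the pose at the moment of the call.
- arm.sign_off(): hands the job in; it is judged then, once.
The state is a dict: "clock": time; "joints": joint angles; "dq": joint speeds; "joint_efforts": joint torques, N m; "position": TCP position; "ee_rot": TCP orientation; "force": force on the tool from outside, world axes, zero at the start; "ft_torque": the same for the moment, N m; "width": opening from 0.0 (shut) to 1.0 (fully open); "gripper_force": force on a finger pad.
Only numpy, scipy, OpenCV 4.12 (cv2) and the standard library are available. Lean on these libraries where they do the work, as an engineer would, in place of code of your own. Each camera call takes 0.05 s, during which the arm holds its last target. There are 200 camera calls.

TASK

Put the four things away, each in the wooden holder whose recess matches its shape and size: the slim dropper bottle in the small round one, the paint pot in the large round one, the torch in the long narrow tray and the green carton in the shorter, wider tray. Stand the pot and the bottle upright and lay the torch and the carton the way up they are now, each resting fully on the floor of its recess. Leave the brass knob where it is.

Things in the scene. Friction and masses are not known exactly. Their poses are not given: they have to be found in the camera images.
- pot: Small round paint pot with a broad black knurled lid, 35 mm across, 42 mm high (jar 32 mm across up to 31 mm, lid 34 mm across above that). Stands upright. Origin at the centre of its underside, z up. 35 to 70 g.
- dropper: Slim round dropper bottle with a pointed red cap, 25 mm across, 90 mm high (cylindrical body up to 61 mm, narrow cap 16 mm across above; grip the body). Stands upright. Origin at the centre of its underside, z up. 28 to 56 g.
- torch: Small black pocket torch lying on the desk, 128 mm long along its own y, 31 mm wide (its x) and 31 mm high. Origin at the middle of its underside, z up. 77 to 154 g.
- carton: Small closed olive-green carton lying flat, 90 mm long along its own y, 40 mm wide (its x), 34 mm high. Origin at the middle of its underside, z up. 56 to 112 g.
- large_round_holder: Square wooden holder, 84 x 84 mm, with a round recess 56 mm across at its centre. It is fixed to the desk. Origin at the centre of its underside, z up; rim 14 mm above the desk, recess floor 5 mm above the desk (recess 9 mm deep), lined with cork.
- small_round_holder: Square wooden holder, 64 x 64 mm, with a round recess 40 mm across at its centre. It is fixed to the desk. Origin at the centre of its underside, z up; rim 14 mm above the desk, recess floor 5 mm above the desk (recess 9 mm deep), lined with cork.
- long_tray: Long narrow wooden tray, 62 x 162 mm outside, walls 6 mm thick, inside 50 mm (its x) by 150 mm (its y). It is fixed to the desk. Origin at the centre of its underside, z up; rim 14 mm above the desk, recess floor 5 mm above the desk (recess 9 mm deep), lined with cork.
- short_tray: Shorter, wider wooden tray, 72 x 124 mm outside, walls 6 mm thick, inside 60 mm (its x) by 112 mm (its y). It is fixed to the desk. Origin at the centre of its underside, z up; rim 14 mm above the desk, recess floor 5 mm above the desk (recess 9 mm deep), lined with cork.
- finial: Bystander: turned brass knob standing behind the work, 43 mm across, 72 mm high, loose. Origin at the centre of its underside. To be left where it is.
Not all that is in view belongs to the job. Leave any pink, purple or turquoise look-alike of the dropper alone.

How it is judged:
By the outcome, as a careful person would: the job done as asked, in the order asked, and still so for the second after the job is handed in, with the robot touching nothing.
It also fails if it takes over 120 s, if anything falls off the work surface, if the arm or the gripper's body presses on something with over 40 N, if the wrist force passes 120 N, or if a joint passes its speed limit or range.

## Working session

There is one attempt and no reset: what is moved stays moved. The work goes in short steps, Python scripts to look and compute and a shell command to move; the robot and the scene stay as the last step left them, time stands still between calls to the robot, and variables do not carry over. Pictures are saved under pics/ and viewed, at most 14 in all, crops included, and the job is handed in when it is done.

```bash
ls; mkdir -p pics
python3 - <<'E'
from cell import arm
import cv2
for n in ("scene","top"):
    im=arm.get_image(n); cv2.imwrite(f"pics/{n}0.png",im[...,::-1]); c=arm.calibration(n); print(n,c)
s=arm.observe(); print(s['position'],s['ee_rot'],s['clock'],s['width'])
E
```

```text
pics
scene {'K': array([[505.0609711 ,   0.        , 281.85895804],
       [  0.        , 505.0609711 , 208.46834125],
       [  0.        ,   0.        ,   1.        ]]), 'xyz': array([-0.16765167, -0.59683835,  0.72995038]), 'orientation': array([ 0.86168934, -0.42834689, -0.83259587])}
top {'K': array([[528.80273444,   0.        , 275.41346774],
       [  0.        , 528.80273444, 202.72129875],
       [  0.        ,   0.        ,   1.        ]]), 'xyz': array([0.34152128, 0.01577596, 1.41986535]), 'orientation': array([ 0.11318228, -0.13098553, -1.5476436 ])}
[ 0.27822472 -0.55916509  0.22602444] [-3.05696002e+00 -7.18555545e-01  7.16816618e-04] 0.1 0.9985416663342176
```

View pics/scene0.png

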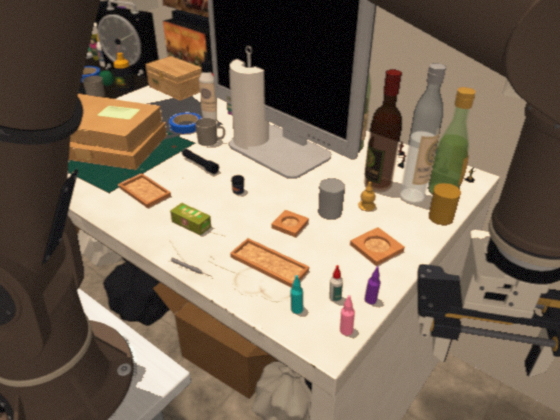

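View pics/top0.png

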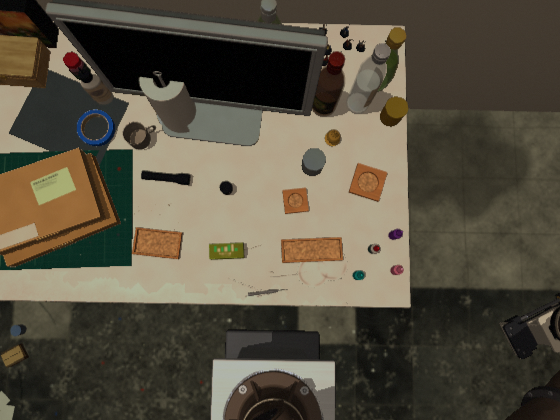

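Candidates for the dropper in the scene picture are turquoise (297,295), red-capped (337,284), purple (373,286) and pink (348,316). The red cap with the white and dark body fits the description. I'll confirm it in an enlarged crop.

```bash
cat > h.py <<'E'
import numpy as np, cv2
from cell import arm
from scipy.spatial.transform import Rotation as R
def ray(n,u,v,c=None):
    c=c or arm.calibration(n); K=c['K']
    d=np.array([(u-K[0,2])/K[0,0],(v-K[1,2])/K[1,1]])
    if n=='wrist':
        r=np.hypot(*d); q=np.array([*(d/max(r,1e-9)*np.sin(r)),np.cos(r)])
    else: q=np.array([*d,1.])
    return np.array(c['xyz']), R.from_rotvec(c['orientation']).apply(q*[1,-1,-1])
def w(n,u,v,z,c=None):
    o,d=ray(n,u,v,c); return (o+d*(z-o[2])/d[2])
def pj(n,p,c=None):
    c=c or arm.calibration(n); q=R.from_rotvec(c['orientation']).inv().apply(np.array(p)-c['xyz'])*[1,-1,-1]; K=c['K']
    if n=='wrist':
        t=np.arctan2(np.hypot(q[0],q[1]),q[2]); q=np.array([*(q[:2]/np.hypot(q[0],q[1])*t),1])
    return (K@(q/q[2]))[:2]
E
python3 - <<'E'
import cv2
a=cv2.imread('pics/top0.png')
cv2.imwrite('pics/c1.png',cv2.resize(a[150:290,125:275],None,fx=4,fy=4,interpolation=cv2.INTER_CUBIC))
cv2.imwrite('pics/c2.png',cv2.resize(a[150:290,265:415],None,fx=4,fy=4,interpolation=cv2.INTER_CUBIC))
E
```

```text
(no output)
```

View pics/c1.png

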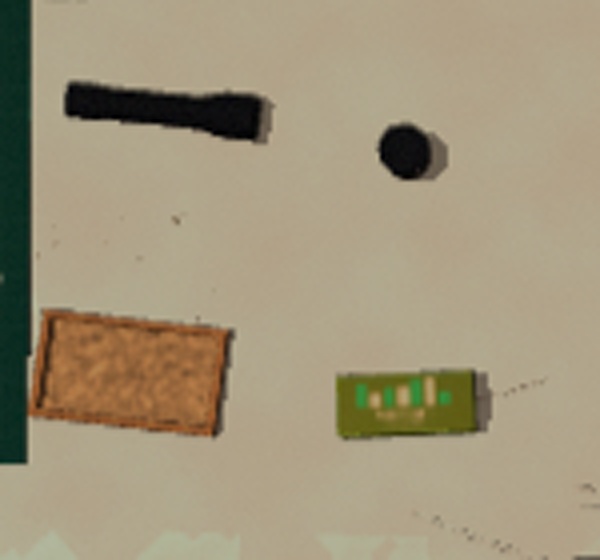

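View pics/c2.png

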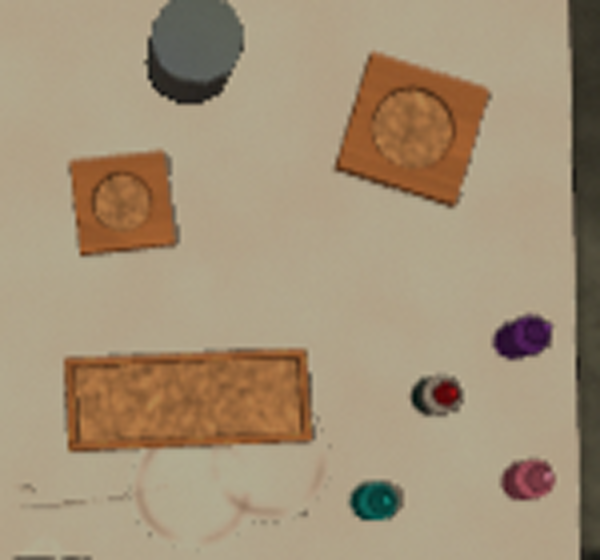

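c2: the dropper is the red-capped one, its cap at crop (446,393) and its base near (430,398). The purple (523,337), turquoise (376,500) and pink (528,480) ones are look-alikes. c1 shows the torch, pot, short tray and carton clearly. Next I compute poses.

Run:
```python
from h import *
c=arm.calibration('top')
f=lambda n,ox,pts,z: (lambda P:(print(n,P.mean(0).round(4)[:2],'| pts',P[:,:2].round(3).tolist()),P)[1])(np.array([w('top',(x+.5)/4-.5+ox,(y+.5)/4-.5+150,z,c) for x,y in pts]))
ang=lambda a,b: round(np.degrees(np.arctan2(b[1]-a[1],b[0]-a[0])),1)
f('drop cap',265,[(446,393)],.088); f('drop shoulder',265,[(435,396)],.061)
f('purple',265,[(538,330)],.088);f('turq',265,[(380,498)],.088);f('pink',265,[(543,478)],.088)
f('pot',125,[(405,151)],.042)
t=f('torch',125,[(67,84),(66,115),(262,95),(255,139)],.0155); print(ang((t[2]+t[3])/2,(t[0]+t[1])/2))
t=f('carton',125,[(337,375),(340,437),(475,371),(478,431)],.034); print(ang(t[2],t[0]),ang(t[3],t[1]))
t=f('stray',125,[(42,311),(31,415),(233,328),(217,436)],.014); print(ang(t[2],t[0]),ang(t[3],t[1]))
t=f('ltray',265,[(66,360),(70,450),(306,350),(312,439)],.014); print(ang(t[2],t[0]),ang(t[3],t[1]))
f('small',265,[(71,160),(81,254),(166,152),(178,243)],.014);f('small c',265,[(122,201)],.012)
f('large',265,[(372,54),(336,170),(490,94),(455,206)],.014);f('large c',265,[(413,128)],.012)
# scene cross-check: dropper
cs=arm.calibration('scene')
print('scene cap',w('scene',337,268,.09,cs),'pot top',w('scene',238,181,.042,cs),'finial',w('scene',368,204,0.0,cs))
print(R.from_rotvec(arm.observe()['ee_rot']).as_matrix().round(3)); cw=arm.calibration('wrist'); print(cw); print(R.from_rotvec(cw['orientation']).as_matrix().round(2))
```

```text
drop cap [ 0.441  -0.2536] | pts [[0.441, -0.254]]
drop shoulder [ 0.4409 -0.2519] | pts [[0.441, -0.252]]
purple [ 0.482  -0.3124] | pts [[0.482, -0.312]]
turq [ 0.3746 -0.2115] | pts [[0.375, -0.211]]
pink [ 0.3889 -0.3139] | pts [[0.389, -0.314]]
pot [0.5966 0.134 ] | pts [[0.597, 0.134]]
torch [0.6274 0.3008] | pts [[0.643, 0.366], [0.621, 0.366], [0.638, 0.234], [0.608, 0.238]]
85.9
carton [0.4305 0.1274] | pts [[0.448, 0.174], [0.408, 0.171], [0.453, 0.084], [0.413, 0.081]]
92.8 93.6
stray [0.4488 0.313 ] | pts [[0.488, 0.374], [0.419, 0.377], [0.48, 0.247], [0.408, 0.254]]
86.0 84.7
ltray [ 0.4388 -0.0971] | pts [[0.463, -0.015], [0.404, -0.019], [0.473, -0.175], [0.414, -0.179]]
93.5 93.7
small [ 0.5708 -0.0525] | pts [[0.599, -0.016], [0.535, -0.024], [0.606, -0.08], [0.544, -0.089]]
small c [ 0.5718 -0.0512] | pts [[0.572, -0.051]]
large [ 0.6239 -0.2482] | pts [[0.677, -0.22], [0.596, -0.196], [0.65, -0.301], [0.573, -0.276]]
large c [ 0.6262 -0.2484] | pts [[0.626, -0.248]]
scene cap [ 0.43282489 -0.26119592  0.09      ] pot top [0.58608894 0.12474636 0.042     ] finial [ 0.75670441 -0.14845312  0.        ]
[[ 0.895  0.445 -0.001]
 [ 0.445 -0.895  0.001]
 [-0.    -0.001 -1.   ]]
{'K': array([[325.1922621 ,   0.        , 279.77604121],
       [  0.        , 325.1922621 , 207.20923763],
       [  0.        ,   0.        ,   1.        ]]), 'xyz': array([ 0.34584003, -0.52427115,  0.38361638]), 'orientation': array([-0.25344753,  0.15850864, -1.10060234])}
[[ 0.45  0.86  0.25]
 [-0.9   0.43  0.12]
 [-0.   -0.28  0.96]]
```

```bash
python3 - <<'E'
from h import *
def tri(n,a,b):
    o1,d1=ray('top',*a);o2,d2=ray('scene',*b)
    A=np.c_[d1,-d2];s=np.linalg.lstsq(A,o2-o1,rcond=None)[0]
    p=o1+d1*s[0];q=o2+d2*s[1];print(n,((p+q)/2).round(3),'gap',np.linalg.norm(p-q).round(4), 'd',(q-p).round(4))
tri('mug rim',(137,132),(209,124)); tri('cup rim',(314,156),(331,185)); tri('pot top',(225.8,187.3),(238,181)); tri('cap',(376.3,248.2),(337,267))
tri('finial',(333,136),(370,183)); tri('towel top',(158,76),(249,47)); tri('torch tail',(141.5,174.6),(184,152)); tri('torch head',(189.6,178.7),(214,170))
for n,u,v in (('mughandle',156,128),('mug near',137,147),('towel body',170,125),('towelR',150,100),('towelbot',178,135)): print(n,w('top',u,v,.06).round(3))
tri('bookcorner',(118,222),(163,138)); tri('monitor',(307,113),(360,148))
for n,p in (('smallC',(.5715,-.052,.012)),('largeC',(.625,-.2483,.012)),('ltray',(.4388,-.0971,.014)),('stray',(.4488,.313,.014)),('carton',(.4305,.1274,.034))): print(n,pj('scene',p).round(1))
E
python3 -c "
import cv2
a=cv2.imread('pics/scene0.png')
cv2.imwrite('pics/c3.png',cv2.resize(a[110:320,105:415],None,fx=2.5,fy=2.5,interpolation=cv2.INTER_CUBIC))"
```

```text
mug rim [0.738 0.374 0.057] gap 0.0004 d [-0.0003  0.0002 -0.    ]
cup rim [ 0.675 -0.093  0.076] gap 0.0088 d [-0.0055  0.0066 -0.0019]
pot top [0.598 0.136 0.031] gap 0.0013 d [-0.0009  0.0009 -0.0001]
cap [ 0.441 -0.256  0.083] gap 0.0015 d [ 0.0009 -0.0011  0.0003]
finial [ 0.738 -0.15   0.071] gap 0.0098 d [ 0.0056 -0.0076  0.0025]
towel top [0.805 0.273 0.284] gap 0.0038 d [ 0.0027 -0.0027  0.0005]
torch tail [0.63  0.366 0.016] gap 0.0034 d [-0.0027  0.0022 -0.    ]
torch head [0.621 0.238 0.013] gap 0.008 d [-0.006   0.0053 -0.0004]
mughandle [0.75  0.323 0.06 ]
mug near [0.697 0.37  0.06 ]
towel body [0.759 0.286 0.06 ]
towelR [0.827 0.343 0.06 ]
towelbot [0.732 0.264 0.06 ]
bookcorner [0.52  0.369 0.105] gap 0.075 d [ 0.057  -0.0482 -0.0074]
monitor [ 0.787 -0.082  0.118] gap 0.0201 d [ 0.0115 -0.0158  0.005 ]
smallC [291.3 221.2]
largeC [377.7 244.1]
ltray [270.  259.2]
stray [145.7 187.8]
carton [191.3 212.9]
```

View pics/c3.png

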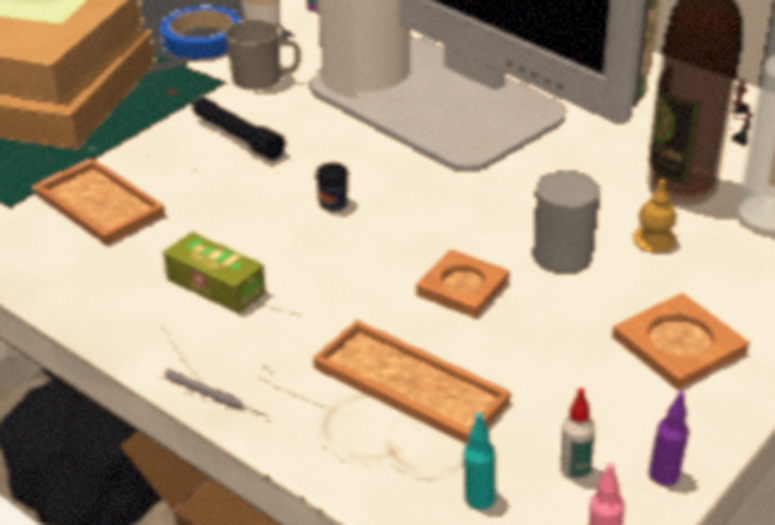

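c3 confirms the red-capped bottle (crop 578,430) is the dropper, with turquoise (480,465), purple (668,440) and pink (606,495) beside it. The two views agree within a few mm. Next I move above the dropper with yaw 0.

```bash
python3 -m pendant '{"slide":[[0,0,0],[0,0,0],[0,0,0],[0,0,0],[0.068,-0.1275,0],[0.068,-0.1275,0],[0.068,-0.1275,0],[0.068,-0.1275,0],[0.068,-0.1275,0],[0.068,-0.1275,0]],"dr":[[0,0,0.96],[0,0,0.96],[0,0,0.96],[0,0,0.96],[0,0,0],[0,0,0],[0,0,0],[0,0,0],[0,0,0],[0,0,0]],"claw":[1,1,1,1,1,1,1,1,1,1]}' 20
python3 - <<'E'
from h import *
s=arm.observe();p=s['position'];M=R.from_rotvec(s['ee_rot']).as_matrix();print(p,M.round(3).tolist(),s['joints'])
E
```

```text
clock: 1.1
position: [0.401, -0.3282, 0.2265]
ee_rot: [-3.141, -0.001, 0.001]
force: [0.6, 0.1, -0.5]
width: 0.999
gripper_force: 0.0
[ 0.40098845 -0.32816646  0.22654569] [[1.0, 0.001, -0.0], [0.001, -1.0, 0.0], [-0.0, -0.0, -1.0]] [ 0.5590499   0.2620417   0.02949622  1.83246099 -0.00879761  1.04760823
 -0.97800999]
```

```bash
python3 -m pendant '{"slide":[[0.067,-0.125,0],[0.067,-0.125,0],[0,0,0]],"dr":[[0,0,0],[0,0,0],[0,0,0]],"claw":[0.7,0.7,0.7]}' 20
cat > wr.py <<'E'
import sys; from h import *
c=arm.calibration('wrist'); im=arm.get_image('wrist')[...,::-1].copy(); cv2.imwrite(f'pics/{sys.argv[1]}.png',im); np.save(f'pics/{sys.argv[1]}.npy',c,allow_pickle=True)
for a in sys.argv[2:]:
    p=eval(a); print(a,pj('wrist',p,c).round(1))
s=arm.observe(); print(s['position'],R.from_rotvec(s['ee_rot']).as_matrix()[:,0].round(3),s['clock'])
E
python3 wr.py w1 '(.441,-.253,.09)' '(.441,-.253,.061)' '(.441,-.253,0)'  '(.5715,-.052,.012)' '(.5715,-.052,.005)' '(.6255,-.2483,.012)'
```

```text
clock: 1.4
position: [0.4437, -0.2486, 0.2266]
ee_rot: [-3.139, -0.016, -0.002]
force: [-0.7, 0.4, 0.4]
width: 0.79
gripper_force: 0.0
(.441,-.253,.09) [286.3 199.6]
(.441,-.253,.061) [285.8 192.3]
(.441,-.253,0) [285.  180.4]
(.5715,-.052,.012) [121.   78.8]
(.5715,-.052,.005) [123.6  79.3]
(.6255,-.2483,.012) [282.9  24.7]
[ 0.44214625 -0.25179177  0.22653712] [1.    0.007 0.   ] 1.45
```

View pics/w1.png

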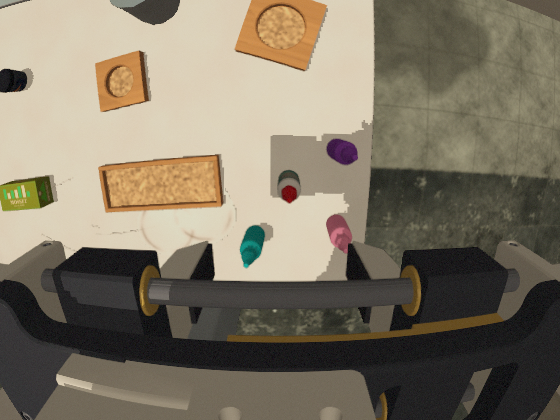

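w1: the red-capped bottle's cap is at (290,200) against a predicted (286,200), so the dropper sits about 4–5 mm further to -y. The holders match predictions within 1 px. Descend.

```bash
python3 -m pendant '{"slide":[[-0.003,0.017,0.13],[0,0,0.13],[0,0,0.13],[0,0,0.13],[0,0,0.09],[0,0,0.042],[0,0,0],[0,0,0],[0,0,0],[0,0,0]],"dr":[[0,0,0],[0,0,0],[0,0,0],[0,0,0],[0,0,0],[0,0,0],[0,0,0],[0,0,0],[0,0,0],[0,0,0]],"claw":[0.7,0.7,0.7,0.7,0.7,0.7,0.7,0.2,0.2,0.2]}' 15
```

```text
clock: 2.45
position: [0.4407, -0.2605, 0.0324]
ee_rot: [3.14, 0.001, 0.003]
force: [-0.5, 0.1, -0.2]
width: 0.489
gripper_force: 0.0
```

```bash
python3 -m pendant '{"slide":[[0,0,0],[0,0,0],[0,0,0],[0,0,0],[0,0,0]],"dr":[[0,0,0],[0,0,0],[0,0,0],[0,0,0],[0,0,0]],"claw":[0.15,0.15,0.15,0.15,0.15]}' 15; python3 -c "
from h import *
print(arm.observe())"
```

```text
clock: 2.95
position: [0.4401, -0.2601, 0.0313]
ee_rot: [3.141, 0.002, 0.001]
force: [0.4, 0.2, 2.4]
width: 0.265
gripper_force: 14.9
{'clock': 2.95, 'joints': array([ 0.44310485,  0.51093381, -0.01866847,  2.04591267,  0.01654447,
        0.58437528, -1.15677972]), 'dq': array([-7.23365529e-05,  5.74374452e-04, -1.10016204e-03,  2.50751509e-04,
       -3.00930404e-04, -5.34916236e-04,  1.58880381e-03]), 'joint_efforts': array([ 8.21242458e-02, -5.85739553e+01,  5.17689865e-01, -1.85478079e+01,
        2.90197968e-04, -1.24468831e-01,  7.55792335e-04]), 'position': array([ 0.44013238, -0.26006508,  0.03133673]), 'ee_rot': array([3.14138284e+00, 1.55699826e-03, 7.27326906e-04]), 'force': array([0.3879604 , 0.19580972, 2.4249454 ]), 'ft_torque': array([ 0.07575121,  0.05546166, -0.0242838 ]), 'gripper_force': 14.908359865949024, 'width': 0.2649958785848217}
```

```bash
python3 -m pendant '{"slide":[[0,0,-0.1],[0,0,-0.12],[0,0,-0.12],[0,0,-0.1],[0.073,-0.1155,0],[0.073,-0.1155,0],[0.073,-0.1155,0],[0.073,-0.1155,0],[0.073,-0.1155,0],[0.073,-0.1155,0]],"dr":[[0,0,0],[0,0,0],[0,0,0],[0,0,0],[0,0,0],[0,0,0],[0,0,0],[0,0,0],[0,0,0],[0,0,0]],"claw":[0.15,0.15,0.15,0.15,0.15,0.15,0.15,0.15,0.15,0.15]}' 15
python3 -m pendant '{"slide":[[0,0,0],[0,0,0]],"dr":[[0,0,0],[0,0,0]],"claw":[0.15,0.15]}'
python3 wr.py w2 '(.5715,-.052,.0)' '(.5715,-.052,.012)' '(.6255,-.2483,.012)' '(.4388,-.0971,.014)' '(.604,-.018,.014)'
```

```text
clock: 3.95
position: [0.5715, -0.0505, 0.1629]
ee_rot: [3.141, 0.001, -0.001]
force: [-0.2, -1.2, -0.2]
width: 0.264
gripper_force: 14.9
clock: 4.15
position: [0.571, -0.0509, 0.1626]
ee_rot: [-3.142, -0.005, 0.002]
force: [-0.0, -1.6, -1.8]
width: 0.266
gripper_force: 14.9
(.5715,-.052,.0) [282.1 189.5]
(.5715,-.052,.012) [282.2 192.3]
(.6255,-.2483,.012) [467.1 145.4]
(.4388,-.0971,.014) [321.5 308.1]
(.604,-.018,.014) [246.6 159.6]
[ 0.57049074 -0.05247487  0.16264636] [ 1.     0.001 -0.001] 4.2
```

View pics/w2.png

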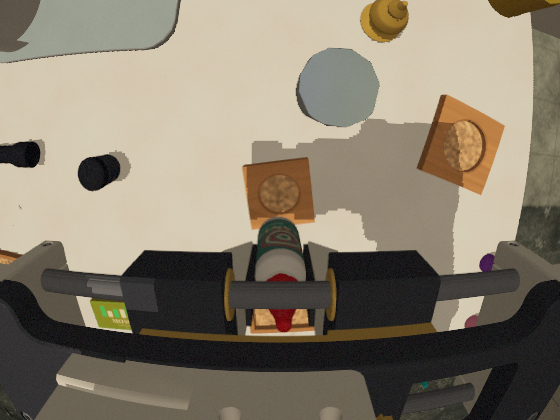

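w2: the small recess centre is at (279,194), against a prediction of (282,192). That puts the hole about 2 mm off my estimate, and the bottle hangs upright between the fingers. Lower it.

```bash
python3 -m pendant '{"slide":[[-0.002,-0.004,0.12],[0,0,0.12],[0,0,0.1],[0,0,0.05],[0,0,0.026],[0,0,0],[0,0,0]],"dr":[[0,0,0],[0,0,0],[0,0,0],[0,0,0],[0,0,0],[0,0,0],[0,0,0]],"claw":[0.15,0.15,0.15,0.15,0.15,0.15,0.15]}' 15
```

```text
clock: 4.9
position: [0.5708, -0.0515, 0.0391]
ee_rot: [3.141, -0.0, 0.002]
force: [0.2, -0.4, -1.4]
width: 0.266
gripper_force: 14.9
```

```bash
python3 -m pendant '{"slide":[[0,0,0.008],[0,0,0],[0,0,0]],"dr":[[0,0,0],[0,0,0],[0,0,0]],"claw":[0.15,0.15,0.15]}' 15
```

```text
clock: 5.2
position: [0.5708, -0.0508, 0.0364]
ee_rot: [3.142, 0.001, 0.001]
force: [0.2, 0.0, -1.5]
width: 0.266
gripper_force: 14.9
```

```bash
python3 -m pendant '{"slide":[[0,0,0.004],[0,0,0],[0,0,0],[0,0,0],[0,0,0],[0,0,0],[0,0,-0.1],[0,0,-0.15],[0,0,-0.15],[0,0,0]],"dr":[[0,0,0],[0,0,0],[0,0,0],[0,0,0],[0,0,0],[0,0,0],[0,0,0],[0,0,0],[0,0,0],[0,0,0]],"claw":[0.15,0.15,0.6,0.6,0.6,0.6,0.6,0.6,0.6,0.6]}' 15
python3 wr.py w3 '(.597,.134,.042)' '(.597,.134,.0)' '(.571,-.051,.061)' '(.571,-.051,.095)'
```

```text
clock: 6.2
position: [0.5742, -0.0508, 0.1607]
ee_rot: [3.141, 0.001, 0.016]
force: [2.0, 0.8, -0.9]
width: 0.599
gripper_force: 0.0
(.597,.134,.042) [ 91.7 180.6]
(.597,.134,.0) [111.4 173. ]
(.571,-.051,.061) [281.6 212.5]
(.571,-.051,.095) [281.8 225.9]
[ 0.57263506 -0.05087975  0.15787956] [1.    0.001 0.006] 6.25
```

View pics/w3.png

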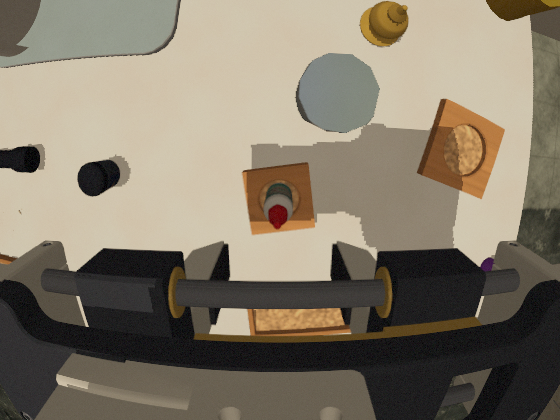

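w3: the dropper stands upright in the small recess (278,215). The pot top is at (93,180), as predicted. On to the pot.

```bash
python3 -m pendant '{"slide":[[0.0163,-0.123,0],[0.0163,-0.123,0],[0.0163,-0.123,0],[0.0163,-0.123,0],[0.0163,-0.123,0],[0,0,0.12],[0,0,0.12],[0,0,0.11],[0,0,0],[0,0,0]],"dr":[[0,0,0],[0,0,0],[0,0,0],[0,0,0],[0,0,0],[0,0,0],[0,0,0],[0,0,0],[0,0,0],[0,0,0]],"claw":[0.65,0.65,0.65,0.65,0.65,0.65,0.65,0.65,0.65,0.65]}' 15
python3 wr.py w4 '(.597,.134,.042)' '(.597,.134,.0)'
```

```text
clock: 7.25
position: [0.5941, 0.1335, 0.0491]
ee_rot: [3.141, 0.002, -0.004]
force: [-0.4, -0.1, 1.0]
width: 0.653
gripper_force: 0.0
(.597,.134,.042) [281.4 249.7]
(.597,.134,.0) [281.  224.4]
[0.59515731 0.13379631 0.05041042] [1.    0.001 0.   ] 7.3
```

View pics/w4.png

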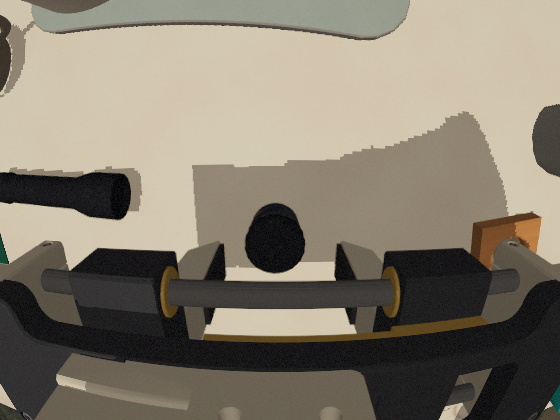

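w4: the pot top centre is at (275,242) against a predicted (281,250), so the pot is at about (0.601, 0.137). Correct and grip.

```bash
python3 -m pendant '{"slide":[[0.019,-0.011,0],[0,0,0.07],[0,0,0.043],[0,0,0],[0,0,0],[0,0,0],[0,0,0],[0,0,0],[0,0,0],[0,0,0]],"dr":[[0,0,0],[0,0,0],[0,0,0],[0,0,0],[0,0,0],[0,0,0],[0,0,0],[0,0,0],[0,0,0],[0,0,0]],"claw":[0.65,0.65,0.65,0.65,0.2,0.2,0.2,0.2,0.2,0.2]}' 15
```

```text
clock: 8.3
position: [0.6008, 0.137, 0.0163]
ee_rot: [-3.142, -0.001, -0.001]
force: [-0.4, -0.4, 5.5]
width: 0.353
gripper_force: 15.0
```

```bash
python3 -m pendant '{"slide":[[0,0,-0.08],[0,0,-0.15],[0,0,-0.15],[0,0,-0.14],[0,0.13,0],[0.01,0.13,0],[0.01,0.13,0],[0.01,0.13,0],[0.01,0.13,0],[0.01,0.13,0]],"dr":[[0,0,0],[0,0,0],[0,0,0],[0,0,0],[0,0,0],[0,0,0],[0,0,0],[0,0,0],[0,0,0],[0,0,0]],"claw":[0.2,0.2,0.2,0.2,0.2,0.2,0.2,0.2,0.2,0.2]}' 15
python3 -m pendant '{"slide":[[0.01,0.13,0],[0.01,0.13,0],[0.01,0.13,0],[0.01,0.13,0],[0,0,0.12],[0,0,0.12],[0,0,0],[0,0,0]],"dr":[[0,0,0],[0,0,0],[0,0,0],[0,0,0],[0,0,0],[0,0,0],[0,0,0],[0,0,0]],"claw":[0.2,0.2,0.2,0.2,0.2,0.2,0.2,0.2]}' 15
python3 wr.py w5 '(.6255,-.249,.012)' '(.6255,-.249,.005)'
```

```text
clock: 9.3
position: [0.6154, -0.0984, 0.1717]
ee_rot: [-3.141, -0.002, 0.001]
force: [1.2, 0.9, -0.7]
width: 0.356
gripper_force: 15.0
clock: 10.1
position: [0.6276, -0.2525, 0.0998]
ee_rot: [-3.141, -0.002, 0.002]
force: [0.1, -0.2, 0.2]
width: 0.356
gripper_force: 15.0
(.6255,-.249,.012) [277.1 214.2]
(.6255,-.249,.005) [277.2 211.6]
[ 0.62867059 -0.25277953  0.10124355] [1.    0.001 0.001] 10.15
```

View pics/w5.png

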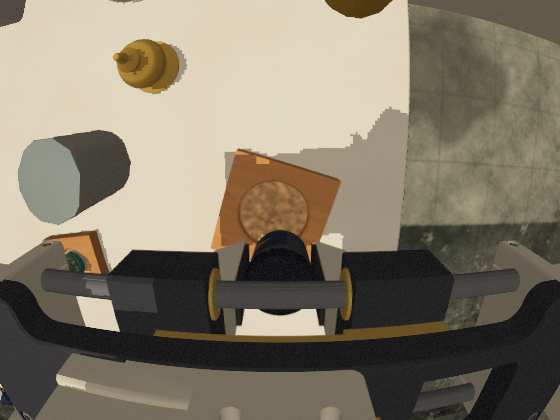

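w5: the large recess centre is at (273,210), predicted (277,214), so it lies at about (0.629, -0.246). Shift and lower.

```bash
python3 -m pendant '{"slide":[[0,-0.02,0],[0,0,0.12],[0,0,0.09],[0,0,0.04],[0,0,0.01],[0,0,0],[0,0,0]],"dr":[[0,0,0],[0,0,0],[0,0,0],[0,0,0],[0,0,0],[0,0,0],[0,0,0]],"claw":[0.2,0.2,0.2,0.2,0.2,0.2,0.2]}' 15
```

```text
clock: 10.85
position: [0.629, -0.2472, 0.0236]
ee_rot: [3.141, 0.001, 0.004]
force: [0.2, -0.2, -0.5]
width: 0.358
gripper_force: 15.0
```

```bash
python3 -m pendant '{"slide":[[0,0,0.007],[0,0,0],[0,0,0],[0,0,0],[0,0,0],[0,0,-0.1],[0,0,-0.15],[0,0,-0.15],[0,0,-0.1],[0,0,0]],"dr":[[0,0,0],[0,0,0],[0,0,0],[0,0,0],[0,0,0],[0,0,0],[0,0,0],[0,0,0],[0,0,0],[0,0,0]],"claw":[0.2,0.2,0.6,0.6,0.6,0.6,0.6,0.6,0.6,0.6]}' 15
python3 wr.py w6 '(.627,.3,.0155)'
```

```text
clock: 11.85
position: [0.6305, -0.2478, 0.1752]
ee_rot: [3.139, 0.001, 0.013]
force: [1.3, -0.3, -0.5]
width: 0.599
gripper_force: 0.0
(.627,.3,.0155) [-56.5 199.8]
[ 0.62916228 -0.24738097  0.17234035] [1.    0.001 0.004] 11.9
```

View pics/w6.png

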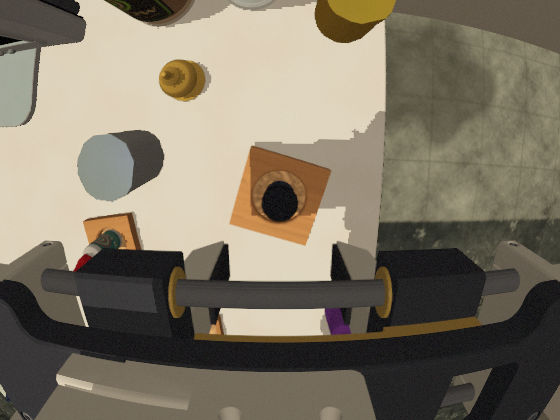

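w6: the pot stands in the large recess (280,200) and the finial is untouched. On to the torch: translate, then rotate.

```bash
python3 -m pendant '{"slide":[[-0.01,-0.149,-0.05],[-0.01,-0.149,0],[-0.01,-0.149,0],[-0.01,-0.149,0],[-0.01,-0.149,0],[-0.01,-0.149,0],[-0.01,-0.149,0],[-0.01,-0.149,0],[-0.01,-0.149,0],[-0.01,-0.149,0]],"dr":[[0,0,0],[0,0,0],[0,0,0],[0,0,0],[0,0,0],[0,0,0],[0,0,0],[0,0,0],[0,0,0],[0,0,0]],"claw":[0.6,0.6,0.6,0.6,0.6,0.6,0.6,0.6,0.6,0.6]}' 15
python3 -m pendant '{"slide":[[0,-0.149,0],[0,-0.149,0],[0,0,0],[0,0,0],[0,0,0],[0,0,0],[0,0,0],[0,0,0],[0,0,0],[0,0,0]],"dr":[[0,0,0],[0,0,0],[0,0,-0.96],[0,0,-0.96],[0,0,-0.96],[0,0,-0.96],[0,0,-0.96],[0,0,-0.96],[0,0,-0.96],[0,0,-0.96]],"claw":[0.6,0.6,0.6,0.6,0.6,0.6,0.6,0.6,0.6,0.6]}' 15
python3 -m pendant '{"slide":[[0,0,0],[0,0,0],[0,0,0],[0,0,0],[0,0,0],[0,0,0]],"dr":[[0,0,-0.96],[0,0,-0.96],[0,0,-0.96],[0,0,-0.96],[0,0,-0.65],[0,0,0]],"claw":[0.6,0.6,0.6,0.6,0.6,0.6]}' 15
python3 wr.py w7 '(.631,.305,.0155)' '(.634,.37,.0155)' '(.627,.24,.0155)'; python3 -c "
from h import *
print(arm.observe()['joints'].round(2))"
```

```text
clock: 12.9
position: [0.5962, 0.2014, 0.183]
ee_rot: [3.141, 0.001, -0.004]
force: [1.0, 0.2, 0.7]
width: 0.598
gripper_force: 0.0
clock: 13.9
position: [0.5965, 0.289, 0.1828]
ee_rot: [-2.81, -1.405, 0.005]
force: [-0.1, -0.2, -0.5]
width: 0.6
gripper_force: 0.0
clock: 14.5
position: [0.5966, 0.2889, 0.1829]
ee_rot: [-2.337, -2.097, 0.004]
force: [0.1, -0.0, 0.1]
width: 0.598
gripper_force: 0.0
(.631,.305,.0155) [312.5 171.6]
(.634,.37,.0155) [309.4 107.3]
(.627,.24,.0155) [313.6 231.7]
[0.59668192 0.28898447 0.18316755] [ 0.111  0.994 -0.001] 14.55
[-0.23  0.58 -0.48  1.49  0.28  1.14 -0.87]
```

View pics/w7.png

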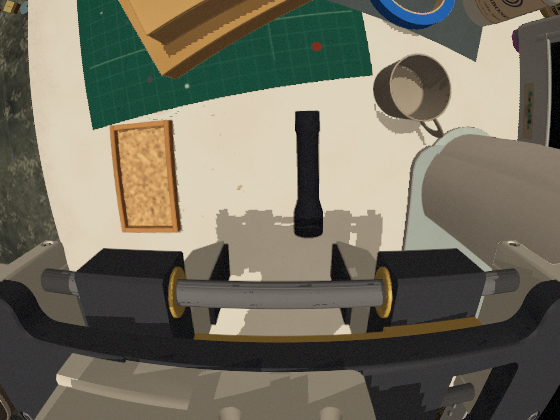

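w7: the torch's tail end is at (307,112), its head end at (308,235), barrel edges at about (298..320,165). The mug is at (412,90) and the towel roll at the right edge. Convert.

Run:
```python
from h import *
c=np.load('pics/w7.npy',allow_pickle=True).item()
P={k:w('wrist',u,v,z,c)[:2].round(4) for k,u,v,z in (('tail',307,113,.02),('head',308.5,235,.015),('neck',309,200,.02),('barrelmid',308.5,165,.02),('tray0',111,126,.014),('tray1',172,121,.014),('tray2',123,232,.014),('tray3',179,231,.014),('towelEdge',420,190,.06),('foot',405,245,.0))}
for k in P: print(k,P[k])
d=P['tail']-P['head'];print(np.degrees(np.arctan2(d[1],d[0])),np.linalg.norm(d), (P['tail']+P['head'])/2)
print(np.mean([P['tray%d'%i] for i in range(4)],0)); 
for a,b in((0,2),(1,3)):
    d=P[f'tray{a}']-P[f'tray{b}'];print(np.degrees(np.arctan2(d[1],d[0])))
```

```text
tail [0.6307 0.3645]
head [0.6212 0.2367]
neck [0.6246 0.2768]
barrelmid [0.6272 0.3129]
tray0 [0.4206 0.382 ]
tray1 [0.4935 0.3744]
tray2 [0.4085 0.2601]
tray3 [0.4798 0.2552]
towelEdge [0.7287 0.2867]
foot [0.7371 0.2038]
85.74874291122325 0.12815260434341552 [0.62595 0.3006 ]
[0.4506   0.317925]
84.33129313686918
83.44359879162774
```

```bash
python3 -m pendant '{"slide":[[0,0,0],[0.01,0.095,0],[0,0,0.13],[0,0,0.13],[0,0,0.13],[0,0,0.1],[0,0,0.05],[0,0,0.02],[0,0,0],[0,0,0]],"dr":[[0,0,-0.32],[0,0,0],[0,0,0],[0,0,0],[0,0,0],[0,0,0],[0,0,0],[0,0,0],[0,0,0],[0,0,0]],"claw":[0.6,0.6,0.6,0.6,0.6,0.6,0.6,0.6,0.6,0.6]}' 20
python3 -c "
from h import *
s=arm.observe();print(s['position'],R.from_rotvec(s['ee_rot']).as_matrix()[:,0])"
```

```text
clock: 15.55
position: [0.6269, 0.2911, 0.0183]
ee_rot: [2.299, 2.14, 0.004]
force: [-0.2, 0.5, 0.3]
width: 0.599
gripper_force: 0.0
[0.62689341 0.29109974 0.01833658] [0.07149661 0.99743994 0.00134392]
```

```bash
python3 -m pendant '{"slide":[[0,0,0.019],[0,0,0],[0,0,0],[0,0,0],[0,0,0],[0,0,0],[0,0,0],[0,0,0]],"dr":[[0,0,0],[0,0,0],[0,0,0],[0,0,0],[0,0,0],[0,0,0],[0,0,0],[0,0,0]],"claw":[0.6,0.6,0.15,0.15,0.15,0.15,0.15,0.15]}' 20
```

```text
clock: 16.35
position: [0.6261, 0.2904, 0.0112]
ee_rot: [2.299, 2.141, 0.0]
force: [-0.4, -0.6, 2.2]
width: 0.335
gripper_force: 20.0
```

```bash
python3 -m pendant '{"slide":[[0,0,-0.06],[0,0,-0.14],[0,0,-0.15],[0,0,-0.15],[-0.1242,-0.0479,0],[-0.1242,-0.0479,0],[-0.1242,-0.0479,0],[-0.1242,-0.0479,0],[-0.1242,-0.0479,0],[-0.1242,-0.0479,0]],"dr":[[0,0,0],[0,0,0],[0,0,0],[0,0,0],[0,0,0],[0,0,0],[0,0,0],[0,0,0],[0,0,0],[0,0,0]],"claw":[0.15,0.15,0.15,0.15,0.15,0.15,0.15,0.15,0.15,0.15]}' 20
python3 -m pendant '{"slide":[[-0.1242,-0.0479,0],[-0.1242,-0.0479,0],[-0.1242,-0.0479,0],[-0.1242,-0.0479,0],[-0.1242,-0.0479,0],[0,0,0],[0,0,0],[0,0,0.12],[0,0,0],[0,0,0]],"dr":[[0,0,0],[0,0,0],[0,0,0],[0,0,0],[0,0,0],[0,0,-0.56],[0,0,-0.56],[0,0,0],[0,0,0],[0,0,0]],"claw":[0.15,0.15,0.15,0.15,0.15,0.15,0.15,0.15,0.15,0.15]}' 20
python3 wr.py w8 '(.4388,-.0971,.014)' '(.4388,-.0971,.14)'
```

```text
clock: 17.35
position: [0.5234, 0.0723, 0.1622]
ee_rot: [2.298, 2.141, 0.001]
force: [0.3, -0.5, -0.4]
width: 0.335
gripper_force: 20.0
clock: 18.35
position: [0.4389, -0.1069, 0.1257]
ee_rot: [-2.149, -2.29, 0.001]
force: [-0.4, 0.7, -0.6]
width: 0.335
gripper_force: 20.0
(.4388,-.0971,.014) [280.6 194.5]
(.4388,-.0971,.14) [280.8 257.4]
[ 0.43955503 -0.10696876  0.12621403] [-0.064  0.998 -0.   ] 18.4
```

View pics/w8.png

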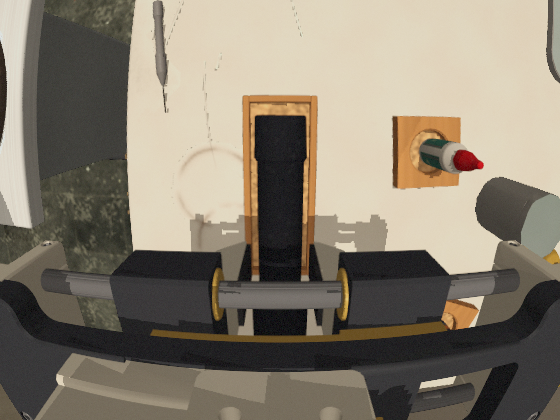

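w8: the torch hangs level along the tray. The tray's far edge runs from (243,96) to (318,97), and the torch tail end is at (281,115).

Run:
```python
from h import *
c=np.load('pics/w8.npy',allow_pickle=True).item()
for k,u,v,z in (('far L',243,96,.014),('far R',318,97,.014),('sideL z100row200',248.5,200,.014),('sideR',316,200,.014),('torch tail',281,115,.138),('torch mid',281,210,.145)): print(k,w('wrist',u,v,z,c)[:2].round(4))
ax=np.array([-.064,.998]); print('tail expected',np.array([.4395,-.107])+ax*.074,'far mid expected',np.array([.4388,-.0971])+ax*.081)
```

```text
far L [ 0.4027 -0.016 ]
far R [ 0.464  -0.0128]
sideL z100row200 [ 0.4115 -0.1038]
sideR [ 0.4695 -0.1   ]
torch tail [ 0.4345 -0.0301]
torch mid [ 0.4372 -0.0717]
tail expected [ 0.434764 -0.033148] far mid expected [ 0.433616 -0.016262]
```

```bash
python3 -m pendant '{"slide":[[-0.002,0,0.12],[0,0,0.12],[0,0,0.07],[0,0,0.035],[0,0,0],[0,0,0],[0,0,0]],"dr":[[0,0,0],[0,0,0],[0,0,0],[0,0,0],[0,0,0],[0,0,0],[0,0,0]],"claw":[0.15,0.15,0.15,0.15,0.15,0.15,0.15]}' 20
python3 -c "
from h import *
import time
print(arm.observe()['position'],arm.observe()['force'])"
```

```text
clock: 19.1
position: [0.4403, -0.108, 0.0228]
ee_rot: [2.149, 2.289, 0.002]
force: [-0.1, -0.9, -1.0]
width: 0.335
gripper_force: 20.0
[ 0.44032972 -0.10796058  0.02284536] [-0.13209125 -0.85854299 -1.00793094]
```

```bash
python3 -m pendant '{"slide":[[0,0,0.01],[0,0,0.007],[0,0,0],[0,0,0]],"dr":[[0,0,0],[0,0,0],[0,0,0],[0,0,0]],"claw":[0.15,0.15,0.15,0.15]}' 20
```

```text
clock: 19.5
position: [0.4392, -0.1078, 0.0165]
ee_rot: [-2.15, -2.291, 0.0]
force: [0.1, -0.3, -0.8]
width: 0.334
gripper_force: 20.0
```

```bash
python3 -m pendant '{"slide":[[0,0,0],[0,0,0],[0,0,0],[0,0,0],[0,0,-0.05],[0,0,-0.12],[0,0,-0.15],[0,0,-0.15],[0,0,0],[0,0,0]],"dr":[[0,0,0],[0,0,0],[0,0,0],[0,0,0],[0,0,0],[0,0,0],[0,0,0],[0,0,0],[0,0,0],[0,0,0]],"claw":[0.55,0.55,0.55,0.55,0.55,0.55,0.55,0.55,0.55,0.55]}' 20
python3 wr.py w9 '(.4305,.1274,.034)'
```

```text
clock: 20.5
position: [0.4398, -0.1081, 0.1583]
ee_rot: [2.149, 2.288, 0.001]
force: [0.8, -0.4, -0.1]
width: 0.553
gripper_force: 0.0
(.4305,.1274,.034) [285.9 -52. ]
[ 0.43887428 -0.10801946  0.1572072 ] [-0.063  0.998 -0.   ] 20.55
```

View pics/w9.png

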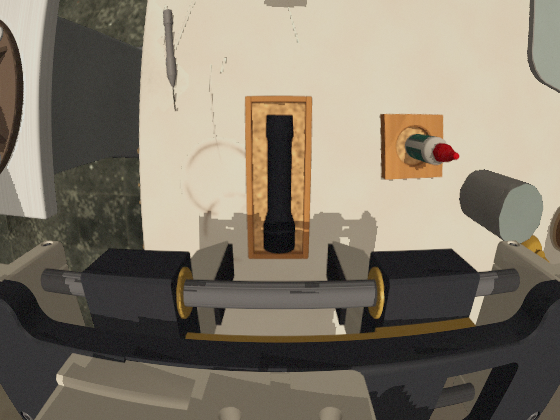

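Run:
```python
from h import *
c=np.load('pics/w9.npy',allow_pickle=True).item()
for k,u,v,z in (('tray far',279,96,.014),('tray near',278,259,.014),('torch tail',280,115,.025),('torch head',279,252,.025)): print(k,w('wrist',u,v,z,c)[:2].round(4))
```

```text
tray far [ 0.4333 -0.014 ]
tray near [ 0.4424 -0.1746]
torch tail [ 0.4354 -0.0315]
torch head [ 0.4426 -0.1617]
```

w9: the torch lies inside the long tray, clear of both end walls (my 14 pictures are used; I measure by colour from here). On to the carton.

```bash
python3 -m pendant '{"slide":[[0.132,0.004,0],[0.132,0.004,0],[0.132,0.004,0],[0.132,0.004,0],[0.132,0.004,0],[0.132,0.004,0],[0,0,0],[0,0,0]],"dr":[[0,0,0],[0,0,0],[0,0,0],[0,0,0],[0,0,0],[0,0,0],[0,0,0],[0,0,0]],"claw":[0.75,0.75,0.75,0.75,0.75,0.75,0.75,0.75]}' 20
cat > seg.py <<'E'
import sys; from h import *
def seg(name,lo,hi,z,near):
    c=arm.calibration('wrist'); im=arm.get_image('wrist')[...,::-1].copy(); cv2.imwrite(f'pics/{name}.png',im)
    m=cv2.inRange(cv2.cvtColor(im,cv2.COLOR_BGR2HSV),lo,hi); m[260:]=0
    m=cv2.morphologyEx(m,cv2.MORPH_CLOSE,np.ones((5,5)))
    for k in cv2.findContours(m,cv2.RETR_EXTERNAL,cv2.CHAIN_APPROX_NONE)[0]:
        if cv2.contourArea(k)<300: continue
        P=np.array([w('wrist',u,v,z,c)[:2] for u,v in k[:,0]],np.float32)
        (cx,cy),(a,b),_=r=cv2.minAreaRect(P*1000); B=cv2.boxPoints(r)
        e=max((B[1]-B[0],B[2]-B[1]),key=np.linalg.norm); print('px',cv2.boundingRect(k),'ctr',round(cx,1),round(cy,1),'size',round(a,1),round(b,1),'ang',round(np.degrees(np.arctan2(e[1],e[0]))%180,1))
E
python3 - <<'E'
from seg import *
s=arm.observe();print(s['position'],R.from_rotvec(s['ee_rot']).as_matrix()[:,0].round(3))
c=arm.calibration('wrist');print([pj('wrist',(.4305+a,.1274+b,.034),c).round(0).tolist() for a,b in((.02,.045),(-.02,.045),(.02,-.045),(-.02,-.045))])
print('green');seg('w10',(28,70,25),(75,255,255),.034,0)
print('brown');seg('w11',(3,80,70),(22,255,255),.014,0)
E
```

```text
clock: 21.35
position: [0.4302, 0.1302, 0.156]
ee_rot: [-2.146, -2.293, 0.004]
force: [0.0, -0.8, -1.3]
width: 0.749
gripper_force: 0.0
[0.43023895 0.13020605 0.15600779] [-0.066  0.998 -0.   ]
[[307.0, 157.0], [261.0, 154.0], [298.0, 253.0], [256.0, 250.0]]
green
px (257, 148, 45, 99) ctr 429.2 133.2 size 39.3 90.8 ang 93.7
brown
px (0, 200, 31, 60) ctr 87.8 58.6 size 78.8 61.5 ang 73.2
px (263, 0, 88, 71) ctr 446.4 290.2 size 72.5 74.8 ang 174.8
```

```bash
python3 -m pendant '{"slide":[[0.01,-0.003,0.12],[0,0,0.13],[0,0,0.12],[0,0,0.07],[0,0,0.03],[0,0,0],[0,0,0]],"dr":[[0,0,0],[0,0,0],[0,0,0],[0,0,0],[0,0,0],[0,0,0],[0,0,0]],"claw":[0.75,0.75,0.75,0.75,0.75,0.75,0.75]}' 20
```

```text
clock: 22.15
position: [0.4308, 0.1324, 0.0171]
ee_rot: [2.151, 2.289, 0.001]
force: [0.3, 0.8, -0.3]
width: 0.755
gripper_force: 0.0
```

```bash
python3 -m pendant '{"slide":[[0,0,0.012],[0,0,0],[0,0,0],[0,0,0],[0,0,0],[0,0,0],[0,0,0],[0,0,0]],"dr":[[0,0,0],[0,0,0],[0,0,0],[0,0,0],[0,0,0],[0,0,0],[0,0,0],[0,0,0]],"claw":[0.75,0.75,0.25,0.25,0.25,0.25,0.25,0.25]}' 20
python3 -m pendant '{"slide":[[0,0,-0.06],[0,0,-0.13],[0,0,-0.13],[0,0,-0.1],[0.1216,0.0208,0],[0.1216,0.0208,0],[0.1216,0.0208,0],[0.1216,0.0208,0],[0.1216,0.0208,0],[0,0,0]],"dr":[[0,0,0],[0,0,0],[0,0,0],[0,0,0],[0,0,0],[0,0,0],[0,0,0],[0,0,0],[0,0,0],[0,0,0]],"claw":[0.25,0.25,0.25,0.25,0.25,0.25,0.25,0.25,0.25,0.25]}' 20
python3 -m pendant '{"slide":[[0,0,0],[0,0,0],[0,0,0],[0,0,0]],"dr":[[0,0,0.645],[0,0,0.645],[0,0,0],[0,0,0]],"claw":[0.25,0.25,0.25,0.25]}' 20
python3 - <<'E'
from seg import *
s=arm.observe();print(s['position'],R.from_rotvec(s['ee_rot']).as_matrix()[:,0].round(3))
seg('w12',(28,70,25),(75,255,255),s['position'][2]+.021,0)
print('brown');seg('w13',(3,80,70),(22,255,255),.014,0)
c=arm.calibration('wrist')
for t in (84,85.3):
  for x,y in((.4488,.313),(.4506,.318)):
    a=np.radians(t);u=np.array([np.cos(a),np.sin(a)]);v=np.array([u[1],-u[0]])
    print(t,x,[pj('wrist',(*(np.array([x,y])+i*.036*v+.062*u),.014),c).round(1).tolist() for i in(-1,1)])
E
```

```text
clock: 22.95
position: [0.4303, 0.1328, 0.0129]
ee_rot: [2.15, 2.291, -0.0]
force: [-0.1, -1.2, 1.8]
width: 0.44
gripper_force: 20.0
clock: 23.95
position: [0.4489, 0.3227, 0.139]
ee_rot: [-2.142, -2.294, -0.005]
force: [-0.4, 0.2, -1.2]
width: 0.432
gripper_force: 20.0
clock: 24.35
position: [0.4498, 0.3162, 0.1387]
ee_rot: [2.318, 2.12, -0.001]
force: [-0.9, 0.6, -0.9]
width: 0.434
gripper_force: 20.0
[0.44982759 0.316197   0.13867951] [ 0.089  0.996 -0.001]
px (235, 178, 90, 82) ctr 452.4 347.1 size 38.2 39.8 ang 174.9
brown
px (237, 130, 82, 62) ctr 450.8 353.2 size 54.5 71.4 ang 174.8
px (531, 0, 29, 51) ctr 764.9 503.7 size 72.2 49.2 ang 77.1
px (277, 0, 233, 83) ctr 588.2 465.4 size 245.1 80.5 ang 4.1
84 0.4488 [[238.8, 135.8], [321.7, 137.1]]
84 0.4506 [[240.2, 129.9], [323.4, 131.2]]
85.3 0.4488 [[237.2, 136.7], [320.2, 136.1]]
85.3 0.4506 [[238.6, 130.8], [321.8, 130.3]]
```

```bash
python3 -m pendant '{"slide":[[0.008,-0.007,0.12],[0,0,0.12],[0,0,0.09],[0,0,0.045],[0,0,0.01],[0,0,0],[0,0,0]],"dr":[[0,0,0],[0,0,0],[0,0,0],[0,0,0],[0,0,0],[0,0,0],[0,0,0]],"claw":[0.25,0.25,0.25,0.25,0.25,0.25,0.25]}' 20
```

```text
clock: 25.15
position: [0.4487, 0.32, 0.0246]
ee_rot: [2.32, 2.118, 0.003]
force: [-0.1, -0.0, -0.8]
width: 0.436
gripper_force: 20.0
```

```bash
python3 -m pendant '{"slide":[[0,0,0.01],[0,0,0.01],[0,0,0],[0,0,0]],"dr":[[0,0,0],[0,0,0],[0,0,0],[0,0,0]],"claw":[0.25,0.25,0.25,0.25]}' 20
```

```text
clock: 25.55
position: [0.4486, 0.3196, 0.0178]
ee_rot: [2.321, 2.117, 0.002]
force: [1.6, -0.0, 3.4]
width: 0.437
gripper_force: 20.0
```

Contact is felt with the carton on the floor (force +3.4 N). Release, rise, and check by colour from the top camera.

```bash
python3 -m pendant '{"slide":[[0,0,0],[0,0,0],[0,0,0],[0,0,0],[0,0,-0.05],[0,0,-0.12],[0,0,-0.15],[0,0,-0.15],[0,0,0],[0,0,0]],"dr":[[0,0,0],[0,0,0],[0,0,0],[0,0,0],[0,0,0],[0,0,0],[0,0,0],[0,0,0],[0,0,0],[0,0,0]],"claw":[0.65,0.65,0.65,0.65,0.65,0.65,0.65,0.65,0.65,0.65]}' 20
python3 - <<'E'
from seg import *
s=arm.observe();print(s['position'],s['width'])
print('green');seg('w14',(28,70,25),(75,255,255),.039,0)
print('brown');seg('w15',(3,80,70),(22,255,255),.014,0)
# scene / top change check around finial, pot, dropper
for n in('top','scene'):
    im=arm.get_image(n)[...,::-1]; cv2.imwrite(f'pics/{n}1.png',im); b=cv2.imread(f'pics/{n}0.png')
    d=(np.abs(im.astype(int)-b).max(2)>40).astype(np.uint8); k,l,st,ce=cv2.connectedComponentsWithStats(d)
    print(n,[tuple(map(int,x)) for x in st[1:] if x[4]>25])
E
```

```text
clock: 26.55
position: [0.4486, 0.3198, 0.1604]
ee_rot: [2.32, 2.117, 0.005]
force: [0.4, -0.4, -1.7]
width: 0.654
gripper_force: 0.0
[0.44857244 0.31978077 0.16042722] 0.6542999993313835
green
px (257, 151, 45, 99) ctr 448.3 320.4 size 91.1 39.0 ang 84.8
brown
px (242, 132, 78, 124) ctr 449.2 318.5 size 123.6 75.2 ang 84.8
px (536, 121, 24, 33) ctr 781.5 368.6 size 36.1 49.1 ang 146.5
px (523, 0, 37, 55) ctr 778.2 502.2 size 77.5 63.5 ang 72.6
px (273, 0, 227, 88) ctr 583.4 509.2 size 230.7 97.5 ang 23.8
top [(141, 170, 53, 16, 538), (363, 173, 15, 15, 173), (49, 179, 51, 55, 1292), (219, 180, 18, 15, 211), (58, 185, 73, 58, 604), (121, 190, 11, 15, 51), (69, 191, 298, 116, 15538), (291, 193, 13, 11, 87), (367, 243, 14, 11, 119), (538, 309, 22, 43, 372), (261, 314, 41, 45, 650), (525, 329, 8, 9, 28), (243, 342, 45, 17, 470), (520, 344, 15, 15, 71), (208, 359, 127, 60, 2900), (253, 382, 25, 19, 138), (238, 385, 9, 12, 65), (286, 391, 11, 13, 71), (245, 396, 18, 24, 120), (332, 399, 3, 15, 32), (258, 402, 11, 7, 32), (276, 403, 13, 16, 74), (521, 407, 13, 10, 69), (252, 414, 13, 6, 45)]
scene [(107, 0, 24, 10, 151), (368, 0, 192, 285, 20318), (96, 2, 32, 20, 217), (77, 15, 94, 127, 4228), (89, 21, 4, 15, 51), (81, 67, 5, 15, 35), (0, 125, 33, 18, 265), (68, 132, 9, 31, 161), (181, 148, 40, 29, 499), (126, 169, 175, 175, 9201), (60, 170, 17, 53, 288), (230, 174, 18, 23, 298), (285, 191, 15, 35, 323), (370, 227, 20, 25, 382), (0, 228, 27, 38, 290), (77, 235, 13, 77, 398), (417, 259, 143, 117, 5762), (329, 265, 18, 41, 472), (502, 284, 10, 5, 41), (484, 292, 24, 10, 177), (132, 345, 57, 52, 1740), (122, 347, 8, 10, 40), (132, 410, 17, 10, 76)]
```

```bash
python3 -c "
from cell import arm
print(arm.sign_off())"
```

```text
the job is handed in; nothing more can be done
None
```

The dropper, pot, torch and carton are each in their matching holder, with the brass knob and the look-alike bottles left where they were; I handed the job in at about 27 s.

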